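# Brief the printmaker: which ink, which block, ready

## Task

Show the printmaker what to print next: point at the red ink jar, with the fingertips two to three centimetres above the middle of its lid, and stay there for two seconds without touching it; then point in the same way at the middle of the bird block and stay there for two seconds. Then press the green ready button on the grey signal box all the way down, let it come back up and move clear. Do not come down over the other jars or the leaf block on the way, do not press the red stop button, and do not touch or pick up any jar, block or hand tool.

Things in the scene. Friction and masses are not known exactly. Their poses are not given: they have to be found in the camera images.
- jar_red: ink jar, white with a red band and red screw lid: 66 mm across the lid, 62 mm across the body, 64 mm tall, loose, standing upright on the ink slab; origin at the centre of its underside, z up
- jar_blue: ink jar, white with a blue band and blue screw lid: 66 mm across the lid, 62 mm across the body, 64 mm tall, loose, standing upright on the ink slab; origin at the centre of its underside, z up
- jar_yellow: ink jar, white with a yellow band and yellow screw lid: 66 mm across the lid, 62 mm across the body, 64 mm tall, loose, standing upright on the ink slab; origin at the centre of its underside, z up
- jar_red_lid (a point): centre of the top of the red jar's lid, 64 mm above the jar's underside
- jar_blue_lid (a point): centre of the top of the blue jar's lid, 64 mm above the jar's underside
- jar_yellow_lid (a point): centre of the top of the yellow jar's lid, 64 mm above the jar's underside
- block_bird: printing block lying flat and loose on the press bed, carved face up: 95 mm along its x, 130 mm along its y, 22 mm thick; pale lino face with a black picture of a long-beaked bird on two legs; origin at the centre of its underside, z up
- block_bird_top (a point): centre of the bird block's carved face, 22 mm above its underside
- block_leaf: printing block lying flat and loose on the press bed, carved face up: 95 mm along its x, 130 mm along its y, 22 mm thick; pale lino face with a black leafy sprig (a straight stem with pairs of leaves); origin at the centre of its underside, z up
- block_leaf_top (a point): centre of the leaf block's carved face, 22 mm above its underside
- ink_slab: fixed flat glass slab on plywood that the three jars stand on, 130 mm along its x, 310 mm along its y, 12 mm thick; origin at the centre of its underside
- press_bed: fixed grey-green board edged with yellow tape that the two blocks lie on, 300 mm along its x, 260 mm along its y, 10 mm thick; origin at the centre of its underside
- signal_box: fixed grey box, 160 mm along its x, 80 mm along its y, 45 mm tall, with two round push buttons on top, 84 mm apart along its x: green (ready) at its -x end, red (stop) at its +x end; origin at the centre of its underside
- ready_button (a joint): travel of the green ready button: 0 m up, 0.006 m fully down; a spring brings it back up, fully down takes 5 N, pressed straight down
- ready_button_top (a point): centre of the top of the green button (32 mm across), 22 mm above the top of the box, 67 mm above the table
- stop_button (a joint): travel of the red stop button: 0 m up, 0.006 m fully down; not to be pressed
- stop_button_top (a point): centre of the top of the red stop button (32 mm across), 22 mm above the top of the box
- brayer: ink roller lying on the table, black roller 90 mm wide and 40 mm thick lying along its y, wooden handle to -x, 170 mm long, 44 mm tall; origin on the table under the roller's middle
- baren: black rubbing disc 104 mm across with a wooden grip bar on top, 30 mm tall; origin at the centre of its underside
- palette_knife: palette knife 200 mm long lying flat along its x, handle to -x
- gouge: carving gouge 160 mm long lying along its x, handle to -x

How it is judged (in metres and radians):
On the way, in this order (a step that is already met when the one before it is completed fails the run):
1. the tool points at the middle of the red jar's lid from just above (grasp point within 22 mm sideways, 20 to 75 mm above) for 1.5 s (horizontal distance between the grasp point and jar_red_lid below 0.022 m and z of the grasp point in the frame of jar_red_lid between 0.02 and 0.075 m), for 1.5 s.
2. the tool points at the middle of the bird block from just above (grasp point within 28 mm sideways, 20 to 75 mm above) for 1.5 s (horizontal distance between the grasp point and block_bird_top below 0.028 m and z of the grasp point in the frame of block_bird_top between 0.02 and 0.075 m), for 1.5 s.
3. the green ready button is pressed down (at least 4.5 of 6 mm) (value of joint ready_button above 0.0045 m), for 0.05 s.
At the end, for the whole second after the job is handed in: after both dwells and the press, the green button is back up (within 1.5 mm), the stop button up, and every loose thing stands still within 8 mm of where it began, the jars upright (value of joint each of ready_button, stop_button below 0.0015 m and distance of each of jar_red, jar_blue, jar_yellow, block_bird, block_leaf, brayer, baren, palette_knife, gouge from where it was at the start of the episode below 0.008 m and linear speed of each of jar_red, jar_blue, jar_yellow, block_bird, block_leaf, brayer, baren, palette_knife, gouge below 0.02 m/s and angle between each of jar_red, jar_blue, jar_yellow's own z axis and vertical below 0.1 rad); the robot touches nothing.
It fails at once if a jar or a printing block is touched, or moved or lifted by more than 10 mm (contact force between any of the fingers, the arm and jar_red above 0.5 N or distance of any of jar_red, jar_blue, jar_yellow, block_bird, block_leaf from where it was at the start of the episode above 0.01 m or contact force between any of the fingers, the arm and jar_blue above 0.5 N or contact force between any of the fingers, the arm and jar_yellow above 0.5 N or contact force between any of the fingers, the arm and block_bird above 0.5 N or contact force between any of the fingers, the arm and block_leaf above 0.5 N).
It fails at once if the brayer, baren, palette knife or gouge is touched, or moved or lifted by more than 10 mm (contact force between any of the fingers, the arm and brayer above 0.5 N or distance of any of brayer, baren, palette_knife, gouge from where it was at the start of the episode above 0.01 m or contact force between any of the fingers, the arm and baren above 0.5 N or contact force between any of the fingers, the arm and palette_knife above 0.5 N or contact force between any of the fingers, the arm and gouge above 0.5 N).
It fails at once if the tool comes down over the blue jar, the yellow jar or the leaf block (grasp point within 20 mm sideways of its middle and less than 55 mm above) ((horizontal distance between the grasp point and jar_blue_lid below 0.02 m and z of the grasp point in the frame of jar_blue_lid below 0.055 m) or (horizontal distance between the grasp point and jar_yellow_lid below 0.02 m and z of the grasp point in the frame of jar_yellow_lid below 0.055 m) or (horizontal distance between the grasp point and block_leaf_top below 0.02 m and z of the grasp point in the frame of block_leaf_top below 0.055 m)).
It fails at once if the red stop button is pressed (value of joint stop_button above 0.002 m).
It also fails if it takes over 51 s, if anything falls off the work surface, if the arm or the gripper's body presses on something with over 40 N, if the wrist force passes 120 N, or if a joint passes its speed limit or range.

## Robot

A 7-joint arm with a two-finger parallel gripper is mounted at the origin on the work surface. World frame = base frame: x ahead of the robot, y to its left, z up, the work surface at z = 0. Lengths are in m, angles in degrees, forces in N, time in s.
With the tool pointing down it reaches from about 0.425 to 0.875 m from the base axis. Payload 4.7 kg.
Tool frame: the origin (TCP) lies between the finger pads; the fingertips stand env.finger_overhang ahead of it and the grasp point (between the pads) lies 6 mm ahead of it (env.finger_overhang is the distance from the TCP to the fingertips, in m); z points along the fingers, y is the line along which they close (so a half turn about z gives the same grasp; the last joint's range is limited). The gripper opens to 87 mm and grips with 3 to 60 N. Pads are 19 mm wide; open, the fingers measure 117 mm over their backs; the gripper's body (75 mm by 190 mm) begins 51 mm behind the grasp point.
Start: joints at [-74.765, 18.392, -4.016, 83.108, 1.295, 78.541, -3.26], TCP at [0.162, 0.63, 0.248] pointing down, gripper open.
Joint ranges: [-163.93, 163.93], [-17.29, 119.83], [-79.2, 71.16], [3.27, 140.29], [-89.18, 269.18], [5.43, 117.66], [-154.24, 154.24]. Speed limits (degrees/s): [147.25, 147.25, 180, 180, 180, 180, 180].

## Interface

Orientations are given as [roll, pitch, yaw] about the fixed x, y, z axes, in that order (R = Rz(yaw) Ry(pitch) Rx(roll)).
In Python, from cell import telemetry, eyes, env, models gives the robot as it stands. The module is installed in compiled form; this text tells all that it offers.
- The arm moves only by the tool drive_tool, never from a script. Its arguments are lists of equal length, an entry for each row: "angular": the turn, a rotation vector about the tool's x, y, z in rad, a list of three; "delta_pos": the shift along the tool's x, y, z in cm, a list of three; "gripper": the finger opening in cm, from 0 to 8.7. A call has 1 to 20 rows; each row shifts and turns the commanded pose from where the row before left it, along the tool's axes as they then stand; what a row does not reach is not made up. A row lasts 1/10 s, in which the tool goes at most 50 mm and 8.59 degrees, less where a joint would pass 70% of its speed; a pose out of reach is approached as far as the arm can. A call with a gripper value outside its range is refused whole. The fingers move at their own pace and stop on an object; "squeeze" is the grip in N (left out, the last holds). Time passes only in rows, so rows that do not move let the fingers close. It gives the time, the measured TCP pose, the force, the opening and the grip force at its end, in the units of the state.
- telemetry.get_obs(): the state, without advancing time (a new reading comes with each control period).
- eyes.read_camera(name): name is "scene" or "top"; returns a dict with "pixels" (400x640x3 uint8, red, green, blue), "mtx" (3x3 intrinsics, pixels), "origin" and "orientation" of the camera in the world. Camera axes: x right, y down, z forward; pixel columns grow to the right and rows downward; lengths in m; the calibration is good to about 2 mm. A picture is of the moment at which its call begins. There is no depth.
- env.sign_off(): hands the job in; it is judged then, once.
Trained networks look in a picture, given as the dict that the camera call returned (one of the last four; its "shot" number tells which), for a name from the list of things; names that differ only in an ending like _2 or _b are one class to them, and where a whole thing is asked for, a point or a joint stands for the part that bears it (a point fixed in the world has none). Each returns a list of dicts, best first, with "p" (0 to 1); they miss things now and then, are a little off and sometimes report something else, mostly with a low value. They report only what shows in the picture. A call takes as long as a camera call.
- models.search_frame(picture, target): "centre" ([column, row] in pixels, amid what is visible of it).
- models.cut_out(picture, target): "pixels" (400x640 bool, what is visible of it) and "centre" ([column, row] in pixels, amid what is visible of it).
The state is a dict: "time_s": time; "qpos": joint angles; "joint_velocities": joint speeds; "effort": joint torques, N m; "tool_pos": TCP position; "tool_rot": TCP orientation; "force": force on the tool from outside, world axes, zero at the start; "wrist_torque": the same for the moment, N m; "grip_width": finger opening in m; "grasp_force": force on a finger pad.
Only numpy, scipy, OpenCV 4.12 (cv2) and the standard library are available. Lean on these libraries where they do the work, as an engineer would, in place of code of your own. Each camera call takes 0.05 s, during which the arm holds its last target. There are 200 camera calls.

## Working session

There is one attempt and no reset: what is moved stays moved. The work goes in short steps, Python scripts to look and compute and a tool call to move; the robot and the scene stay as the last step left them, time stands still between calls to the robot, and variables do not carry over. Pictures are saved under pics/ and viewed, at most 10 in all, crops included, and the job is handed in when it is done.

Besides the shell and the picture viewer there is one more tool, called as name(argument=value, ...), one argument or row to a line, values as JSON. drive_tool: Moves the arm, as the interface text tells. Its arguments: {"type":"object","properties":{"angular":{"type":"array","items":{"type":"array","items":{"type":"number"}}},"delta_pos":{"type":"array","items":{"type":"array","items":{"type":"number"}}},"gripper":{"type":"array","items":{"type":"number"}},"squeeze":{"type":"number"}},"required":["angular","delta_pos","gripper"]}

```bash
mkdir -p pics; cat > h.py <<'E'
import numpy as np, cv2
from scipy.spatial.transform import Rotation as R
from cell import telemetry, eyes, env, models
def rot(o):
    o=np.array(o,float)
    if o.shape==(3,3): return o
    if o.size==4: return R.from_quat(o).as_matrix()
    return R.from_euler('xyz',o,degrees=True).as_matrix()
def ground(pic,uv,z):
    K=np.array(pic['mtx']);d=rot(pic['orientation'])@np.linalg.inv(K)@np.array([uv[0],uv[1],1.])
    o=np.array(pic['origin']);return o+d*(z-o[2])/d[2]
def proj(pic,p):
    c=rot(pic['orientation']).T@(np.array(p)-np.array(pic['origin']));q=np.array(pic['mtx'])@c;return q[:2]/q[2]
E
python3 - <<'E'
from h import *
s=telemetry.get_obs();print({k:np.round(s[k],3) for k in('time_s','tool_pos','tool_rot','force','grip_width')},env.finger_overhang)
Z=dict(jar_red=.05,jar_blue=.05,jar_yellow=.05,block_bird=.032,block_leaf=.032,signal_box=.03,ready_button=.067,stop_button=.067,jar_red_lid=.076,brayer=.02,baren=.015,palette_knife=.01,gouge=.01)
for n in('top','scene'):
    p=eyes.read_camera(n);cv2.imwrite(f'pics/{n}0.png',p['pixels'][:,:,::-1]);print(n,p['orientation'],p['origin'])
    for t,z in Z.items():
        for d in models.search_frame(p,t)[:2]: print(t,round(d['p'],2),np.round(d['centre']),np.round(ground(p,d['centre'],z),3))
E
```

```text
{'time_s': np.float64(0.0), 'tool_pos': array([0.162, 0.629, 0.246]), 'tool_rot': array([-1.79890e+02,  7.00000e-03,  1.65576e+02]), 'force': array([ 0.371, -0.113, -0.178]), 'grip_width': np.float64(0.087)} 0.025
top [-171.56887058   -0.56435624  -90.92050157] [ 0.3158943  -0.00653148  1.39191832]
jar_red 0.92 [220. 185.] [0.561 0.204 0.05 ]
jar_red 0.71 [323. 151.] [ 0.65  -0.066  0.05 ]
jar_blue 0.69 [194. 213.] [0.489 0.272 0.05 ]
jar_yellow 0.83 [181. 246.] [0.403 0.306 0.05 ]
block_bird 0.94 [328. 150.] [ 0.657 -0.079  0.032]
block_bird 0.54 [192. 211.] [0.496 0.282 0.032]
block_leaf 0.97 [338. 203.] [ 0.51  -0.104  0.032]
signal_box 0.74 [437. 202.] [ 0.512 -0.367  0.03 ]
signal_box 0.73 [223. 186.] [0.561 0.201 0.03 ]
ready_button 0.59 [320. 262.] [ 0.357 -0.052  0.067]
ready_button 0.46 [445. 213.] [ 0.476 -0.378  0.067]
stop_button 0.69 [439. 181.] [ 0.56  -0.365  0.067]
jar_red_lid 0.72 [225. 187.] [0.55  0.188 0.076]
brayer 0.87 [323. 263.] [ 0.355 -0.062  0.02 ]
baren 0.73 [222. 186.] [0.565 0.207 0.015]
baren 0.6 [441. 202.] [ 0.513 -0.383  0.015]
palette_knife 0.85 [192. 139.] [0.698 0.291 0.01 ]
palette_knife 0.72 [196. 211.] [0.498 0.277 0.01 ]
gouge 0.92 [401. 276.] [ 0.317 -0.268  0.01 ]
scene [-1.49811990e+02  8.22117121e-02  9.09931703e+01] [1.06600394 0.00814418 1.01868112]
jar_red 0.63 [278. 211.] [ 0.526 -0.107  0.05 ]
jar_blue 0.75 [426. 201.] [0.488 0.277 0.05 ]
jar_yellow 0.72 [433. 174.] [0.404 0.305 0.05 ]
block_bird 0.78 [290. 262.] [ 0.659 -0.069  0.032]
block_leaf 0.87 [278. 211.] [ 0.516 -0.107  0.032]
ready_button 0.66 [174. 192.] [ 0.481 -0.378  0.067]
stop_button 0.53 [173. 222.] [ 0.571 -0.363  0.067]
jar_red_lid 0.66 [424. 202.] [0.508 0.265 0.076]
jar_red_lid 0.65 [399. 225.] [0.574 0.196 0.076]
baren 0.96 [174. 282.] [ 0.706 -0.352  0.015]
baren 0.17 [424. 205.] [0.48  0.281 0.015]
palette_knife 0.56 [434. 283.] [0.698 0.283 0.01 ]
gouge 0.58 [227. 158.] [ 0.329 -0.268  0.01 ]
```

View pics/top0.png

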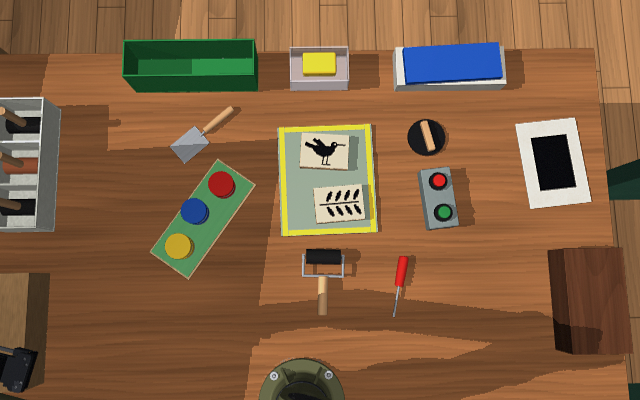

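View pics/scene0.png

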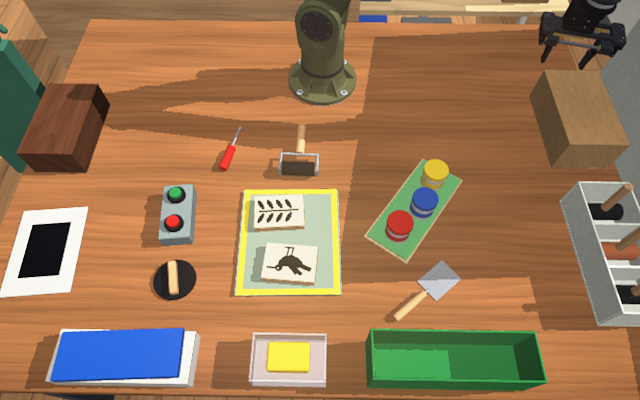

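The top view shows the red lid at (221,185), bird block at (326,152), leaf block at (341,203), green button at (444,212) and red button at (438,181). The scene view agrees: red lid (399,222), bird (290,262), green (176,193), red (173,222). Next I'll refine these positions by colour and outline.

```bash
python3 - <<'E'
from h import *
def blob(p,seed,lo,hi,r):
    hsv=cv2.cvtColor(p['pixels'],cv2.COLOR_RGB2HSV)
    m=cv2.inRange(hsv,lo,hi)
    if lo[0]==0 and hi[0]<12: m|=cv2.inRange(hsv,(170,lo[1],lo[2]),(180,255,255))
    n=np.zeros_like(m);cv2.circle(n,seed,r,255,-1);m&=n
    k,_,st,c=cv2.connectedComponentsWithStats(m);i=1+np.argmax(st[1:,4]);return c[i],st[i]
S={'top':dict(red=(221,185),blue=(194,211),green=(444,212),stop=(438,181)),'scene':dict(red=(399,222),blue=(424,200),green=(176,193),stop=(173,222))}
C=dict(red=((0,130,60),(8,255,255),20,.076),blue=((105,130,50),(125,255,255),20,.076),green=((50,100,50),(85,255,255),12,.067),stop=((0,130,60),(8,255,255),12,.067))
for n in S:
    p=eyes.read_camera(n)
    for t,sd in S[n].items():
        lo,hi,r,z=C[t];c,st=blob(p,sd,lo,hi,r);print(n,t,c.round(1),st[:],ground(p,c,z).round(4))
    for t in('block_bird','block_leaf'):
        d=models.cut_out(p,t)[0];m=d['pixels'].astype(np.uint8)
        q=cv2.minAreaRect(np.argwhere(m)[:,::-1].astype(np.float32));print(n,t,round(d['p'],2),np.round(q[0]+q[1],1),ground(p,q[0],.03).round(4))
s=telemetry.get_obs();print(R.from_euler('xyz',s['tool_rot'],degrees=True).as_matrix().round(3))
E
```

```text
top red [221.1 184.2] [208 171  27  27 540] [0.5585 0.1988 0.076 ]
top blue [193.9 210.8] [181 198  28  26 544] [0.4904 0.2675 0.076 ]
top green [443.8 211.6] [438 206  13  12 131] [ 0.48   -0.3743  0.067 ]
top stop [438.5 180. ] [432 174  14  13 131] [ 0.5633 -0.365   0.067 ]
top block_bird 0.81 [324.1 151.5  48.1  35.6] [ 0.6525 -0.0701  0.03  ]
top block_leaf 0.81 [338.6 203.4  35.9  50.9] [ 0.5106 -0.1059  0.03  ]
scene red [399.7 222.4] [386 210  28  25 523] [0.5667 0.1988 0.076 ]
scene blue [424.9 198.6] [413 187  25  24 467] [0.4975 0.268  0.076 ]
scene green [174.9 192.6] [168 187  14  12 127] [ 0.4845 -0.3741  0.067 ]
scene stop [172.3 221.1] [165 215  15  13 149] [ 0.5677 -0.3652  0.067 ]
scene block_bird 0.94 [289.7 262.9  53.5  38.6] [ 0.6592 -0.0702  0.03  ]
scene block_leaf 0.73 [278.5 212.1  34.9  50.5] [ 0.5171 -0.1066  0.03  ]
[[-0.968  0.249  0.   ]
 [ 0.249  0.968  0.   ]
 [-0.     0.    -1.   ]]
```

drive_tool(
  angular=[
    [0, 0, 0],
    [0, 0, 0],
    [0, 0, 0],
    [0, 0, 0],
    [0, 0, 0],
    [0, 0, 0],
    [0, 0, 0],
    [0, 0, 0],
    [0, 0, 0],
    [0, 0, 0],
    [0, 0, 0],
    [0, 0, 0],
    [0, 0, 0],
    [0, 0, 0],
    [0, 0, 0],
    [0, 0, 0],
    [0, 0, 0],
    [0, 0, 0],
    [0, 0, 0],
    [0, 0, 0],
  ],
  delta_pos=[
    [-1, -0.6, 0],
    [-2, -1.3, 0],
    [-3, -1.9, 0],
    [-3, -1.9, 0],
    [-3, -1.9, 0],
    [-3, -1.9, 0],
    [-3, -1.9, 0],
    [-3, -1.9, 0],
    [-3, -1.9, 0],
    [-3, -1.9, 0],
    [-3, -1.9, 0],
    [-3, -1.9, 0],
    [-3, -1.9, 0],
    [-3, -1.9, 0],
    [-3, -1.9, 0],
    [-3, -1.9, 0],
    [-3, -1.9, 0],
    [-1, -1.3, 0],
    [-0.4, 0, 0],
    [0, 0, 0],
  ],
  gripper=[0, 0, 0, 0, 0, 0, 0, 0, 0, 0, 0, 0, 0, 0, 0, 0, 0, 0, 0, 0],
)

```text
time_s: 3.7
tool_pos: [0.561, 0.2001, 0.2476]
tool_rot: [179.9, -0.0, 165.6]
force: [0.1, 0.4, 0.3]
grip_width: 0.0005
grasp_force: 0.0
```

drive_tool(
  angular=[
    [0, 0, 0],
    [0, 0, 0],
    [0, 0, 0],
    [0, 0, 0],
    [0, 0, 0],
    [0, 0, 0],
    [0, 0, 0],
    [0, 0, 0],
    [0, 0, 0],
  ],
  delta_pos=[
    [0, 0, 1],
    [0, 0, 2],
    [0, 0, 2],
    [0, 0, 2],
    [0, 0, 2],
    [0, 0, 1.5],
    [0, 0, 1],
    [0, 0, 0.6],
    [0, 0, 0],
  ],
  gripper=[0, 0, 0, 0, 0, 0, 0, 0, 0],
)

```text
time_s: 4.6
tool_pos: [0.561, 0.1997, 0.1259]
tool_rot: [-180.0, -0.0, 165.6]
force: [0.1, -0.2, 0.6]
grip_width: 0.0004
grasp_force: 0.0
```

drive_tool(
  angular=[
    [0, 0, 0],
    [0, 0, 0],
    [0, 0, 0],
    [0, 0, 0],
    [0, 0, 0],
    [0, 0, 0],
    [0, 0, 0],
    [0, 0, 0],
    [0, 0, 0],
    [0, 0, 0],
    [0, 0, 0],
    [0, 0, 0],
    [0, 0, 0],
    [0, 0, 0],
    [0, 0, 0],
    [0, 0, 0],
    [0, 0, 0],
    [0, 0, 0],
    [0, 0, 0],
    [0, 0, 0],
  ],
  delta_pos=[
    [0, 0, 0],
    [0, 0, 0],
    [0, 0, 0],
    [0, 0, 0],
    [0, 0, 0],
    [0, 0, 0],
    [0, 0, 0],
    [0, 0, 0],
    [0, 0, 0],
    [0, 0, 0],
    [0, 0, 0],
    [0, 0, 0],
    [0, 0, 0],
    [0, 0, 0],
    [0, 0, 0],
    [0, 0, 0],
    [0, 0, 0],
    [0, 0, 0],
    [0, 0, 0],
    [0, 0, 0],
  ],
  gripper=[0, 0, 0, 0, 0, 0, 0, 0, 0, 0, 0, 0, 0, 0, 0, 0, 0, 0, 0, 0],
)

```text
time_s: 6.6
tool_pos: [0.5615, 0.1995, 0.1266]
tool_rot: [180.0, 0.0, 165.6]
force: [0.0, 0.2, 0.2]
grip_width: 0.0007
grasp_force: 0.0
```

```bash
python3 - <<'E'
from h import *
a=[]
for n in('top','scene'):
    p=eyes.read_camera(n)['pixels'][:,:,::-1]
    c=p[130:250,150:310] if n=='top' else p[130:250,330:490]
    a.append(cv2.resize(c,None,fx=2.5,fy=2.5))
cv2.imwrite('pics/red.png',np.hstack(a))
E
```

```text
(no output)
```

View pics/red.png

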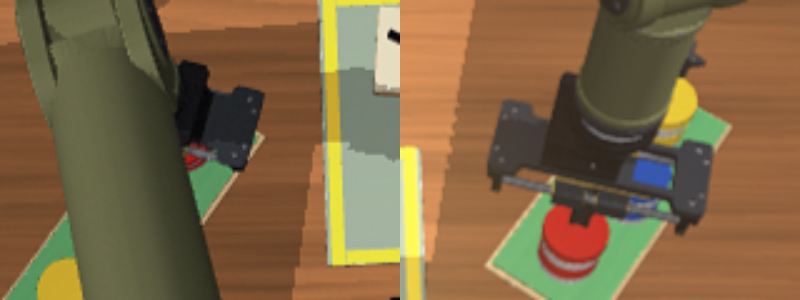

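The fingertips are just above the red lid: at about (580,220) in the right half of the crop, which is (402,218) in the scene view. Nothing is touched. Next, the bird block.

drive_tool(
  angular=[
    [0, 0, 0],
    [0, 0, 0],
    [0, 0, 0],
    [0, 0, 0],
    [0, 0, 0],
    [0, 0, 0],
    [0, 0, 0],
    [0, 0, 0],
    [0, 0, 0],
    [0, 0, 0],
    [0, 0, 0],
    [0, 0, 0],
    [0, 0, 0],
    [0, 0, 0],
    [0, 0, 0],
    [0, 0, 0],
    [0, 0, 0],
  ],
  delta_pos=[
    [0, 0, -1],
    [0, 0, -2],
    [0, 0, -2],
    [0, 0, -1],
    [-0.6, -0.9, 0],
    [-1.2, -1.8, 0],
    [-1.5, -2.3, 0],
    [-1.8, -2.7, 0],
    [-1.8, -2.7, 0],
    [-1.8, -2.7, 0],
    [-1.8, -2.7, 0],
    [-1.8, -2.7, 0],
    [-1.5, -2.3, 0],
    [-1.2, -1.8, 0],
    [-0.6, -0.9, 0],
    [-0.3, -0.2, 0],
    [0, 0, 0],
  ],
  gripper=[0, 0, 0, 0, 0, 0, 0, 0, 0, 0, 0, 0, 0, 0, 0, 0, 0],
)

```text
time_s: 8.4
tool_pos: [0.6562, -0.0693, 0.186]
tool_rot: [180.0, -0.1, 165.6]
force: [0.7, -0.1, -0.9]
grip_width: 0.0001
grasp_force: 0.0
```

Now down 10.2 cm and dwell.

drive_tool(
  angular=[
    [0, 0, 0],
    [0, 0, 0],
    [0, 0, 0],
    [0, 0, 0],
    [0, 0, 0],
    [0, 0, 0],
    [0, 0, 0],
    [0, 0, 0],
  ],
  delta_pos=[
    [0, 0, 1],
    [0, 0, 2],
    [0, 0, 2],
    [0, 0, 2],
    [0, 0, 1.5],
    [0, 0, 1],
    [0, 0, 0.7],
    [0, 0, 0],
  ],
  gripper=[0, 0, 0, 0, 0, 0, 0, 0],
)

```text
time_s: 9.2
tool_pos: [0.6559, -0.0693, 0.0837]
tool_rot: [-180.0, -0.1, 165.6]
force: [-0.8, -0.2, 0.4]
grip_width: 0.0003
grasp_force: 0.0
```

drive_tool(
  angular=[
    [0, 0, 0],
    [0, 0, 0],
    [0, 0, 0],
    [0, 0, 0],
    [0, 0, 0],
    [0, 0, 0],
    [0, 0, 0],
    [0, 0, 0],
    [0, 0, 0],
    [0, 0, 0],
    [0, 0, 0],
    [0, 0, 0],
    [0, 0, 0],
    [0, 0, 0],
    [0, 0, 0],
    [0, 0, 0],
    [0, 0, 0],
    [0, 0, 0],
    [0, 0, 0],
    [0, 0, 0],
  ],
  delta_pos=[
    [0, 0, 0],
    [0, 0, 0],
    [0, 0, 0],
    [0, 0, 0],
    [0, 0, 0],
    [0, 0, 0],
    [0, 0, 0],
    [0, 0, 0],
    [0, 0, 0],
    [0, 0, 0],
    [0, 0, 0],
    [0, 0, 0],
    [0, 0, 0],
    [0, 0, 0],
    [0, 0, 0],
    [0, 0, 0],
    [0, 0, 0],
    [0, 0, 0],
    [0, 0, 0],
    [0, 0, 0],
  ],
  gripper=[0, 0, 0, 0, 0, 0, 0, 0, 0, 0, 0, 0, 0, 0, 0, 0, 0, 0, 0, 0],
)

```text
time_s: 11.2
tool_pos: [0.6564, -0.0696, 0.0846]
tool_rot: [180.0, 0.0, 165.6]
force: [-0.3, 0.3, -0.0]
grip_width: 0.0004
grasp_force: 0.0
```

```bash
python3 - <<'E'
from h import *
p=eyes.read_camera('scene');s=telemetry.get_obs()['tool_pos'];print(s,proj(p,[s[0],s[1],s[2]-.025]))
cv2.imwrite('pics/bird.png',cv2.resize(p['pixels'][180:320,200:380,::-1],None,fx=3,fy=3))
E
```

```text
[ 0.65639004 -0.06969108  0.08459692] [289.23308276 257.0750592 ]
```

View pics/bird.png

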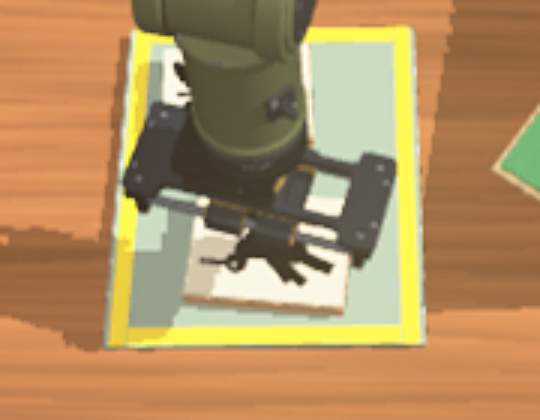

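The fingertips hover at the middle of the bird picture, crop (265,230), or (289,257) in the scene view. Next, over the green button.

drive_tool(
  angular=[
    [0, 0, 0],
    [0, 0, 0],
    [0, 0, 0],
    [0, 0, 0],
    [0, 0, 0],
    [0, 0, 0],
    [0, 0, 0],
    [0, 0, 0],
    [0, 0, 0],
    [0, 0, 0],
    [0, 0, 0],
    [0, 0, 0],
    [0, 0, 0],
    [0, 0, 0],
    [0, 0, 0],
    [0, 0, 0],
    [0, 0, 0],
    [0, 0, 0],
    [0, 0, 0],
    [0, 0, 0],
  ],
  delta_pos=[
    [0, 0, -1],
    [0, 0, -2],
    [0, 0, -2],
    [0, 0, -2],
    [0, 0, -1],
    [0.3, -0.9, 0],
    [0.5, -1.8, 0],
    [0.7, -2.6, 0],
    [0.8, -3, 0],
    [0.8, -3, 0],
    [0.8, -3, 0],
    [0.8, -3, 0],
    [0.8, -3, 0],
    [0.8, -3, 0],
    [0.8, -3, 0],
    [0.8, -3, 0],
    [0.7, -2.6, 0],
    [0.4, -0.9, 0],
    [0.3, 0, 0],
    [0, 0, 0],
  ],
  gripper=[0, 0, 0, 0, 0, 0, 0, 0, 0, 0, 0, 0, 0, 0, 0, 0, 0, 0, 0, 0],
)

```text
time_s: 13.25
tool_pos: [0.4843, -0.363, 0.1639]
tool_rot: [179.9, -0.1, 165.6]
force: [1.0, 0.7, -0.1]
grip_width: 0.0002
grasp_force: 0.0
```

drive_tool(
  angular=[
    [0, 0, 0],
    [0, 0, 0],
    [0, 0, 0],
    [0, 0, 0],
    [0, 0, 0],
    [0, 0, 0],
    [0, 0, 0],
    [0, 0, 0],
  ],
  delta_pos=[
    [-0.1, -0.6, 0],
    [0, -0.5, 0],
    [0, 0, 1],
    [0, 0, 1.5],
    [0, 0, 1.5],
    [0, 0, 1],
    [0, 0, 0.5],
    [0, 0, 0],
  ],
  gripper=[0, 0, 0, 0, 0, 0, 0, 0],
)

```text
time_s: 14.05
tool_pos: [0.4823, -0.3746, 0.1083]
tool_rot: [180.0, -0.1, 165.6]
force: [-0.4, 1.3, -0.1]
grip_width: 0.0004
grasp_force: 0.0
```

```bash
python3 - <<'E'
from h import *
p=eyes.read_camera('scene');s=telemetry.get_obs()['tool_pos'];print(s,proj(p,[s[0],s[1],s[2]-.025]))
cv2.imwrite('pics/btn.png',cv2.resize(p['pixels'][130:260,110:270,::-1],None,fx=4,fy=4))
E
```

```text
[ 0.48270619 -0.37501525  0.10915981] [172.7392499  188.47217131]
```

View pics/btn.png

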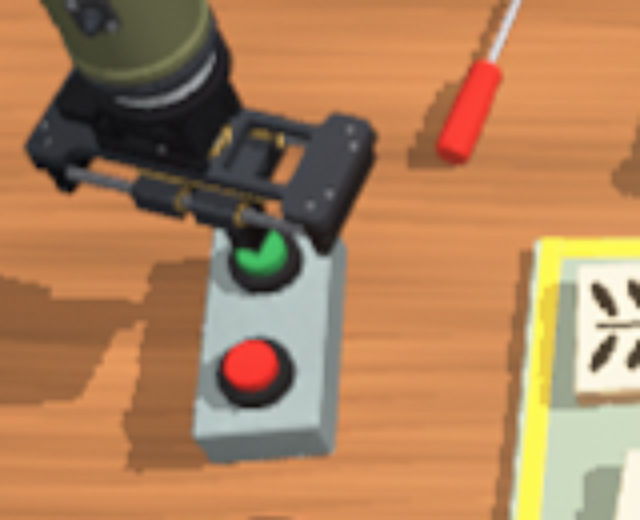

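The fingertips are centred over the green button, crop (245,240), and the red button at (250,365) is clear. Pressing slowly now.

drive_tool(
  angular=[
    [0, 0, 0],
    [0, 0, 0],
    [0, 0, 0],
    [0, 0, 0],
    [0, 0, 0],
    [0, 0, 0],
    [0, 0, 0],
    [0, 0, 0],
  ],
  delta_pos=[
    [0, 0, 0.8],
    [0, 0, 0.6],
    [0, 0, 0.3],
    [0, 0, 0.2],
    [0, 0, 0.2],
    [0, 0, 0.1],
    [0, 0, 0],
    [0, 0, 0],
  ],
  gripper=[0, 0, 0, 0, 0, 0, 0, 0],
)

```text
time_s: 14.9
tool_pos: [0.4827, -0.3749, 0.0878]
tool_rot: [180.0, -0.0, 165.6]
force: [-2.1, 1.9, 3.9]
grip_width: 0.0004
grasp_force: 2.0
```

drive_tool(
  angular=[
    [0, 0, 0],
    [0, 0, 0],
    [0, 0, 0],
    [0, 0, 0],
    [0, 0, 0],
  ],
  delta_pos=[
    [0, 0, 0.1],
    [0, 0, 0.1],
    [0, 0, 0.1],
    [0, 0, 0],
    [0, 0, 0],
  ],
  gripper=[0, 0, 0, 0, 0],
)

```text
time_s: 15.4
tool_pos: [0.4829, -0.3751, 0.0863]
tool_rot: [179.9, 0.0, 165.6]
force: [-5.4, 4.7, 14.0]
grip_width: 0.0005
grasp_force: 7.2
```

14 N against a 5 N spring, so the button is at its stop. Now releasing and moving clear.

drive_tool(
  angular=[
    [0, 0, 0],
    [0, 0, 0],
    [0, 0, 0],
    [0, 0, 0],
    [0, 0, 0],
    [0, 0, 0],
    [0, 0, 0],
    [0, 0, 0],
    [0, 0, 0],
    [0, 0, 0],
    [0, 0, 0],
    [0, 0, 0],
  ],
  delta_pos=[
    [0, 0, -0.5],
    [0, 0, -1],
    [0, 0, -2],
    [0, 0, -2.5],
    [0, 0, -2.5],
    [0, 0, -2.5],
    [0, 0, -2],
    [0, 0, -1],
    [0, 0, 0],
    [0, 0, 0],
    [0, 0, 0],
    [0, 0, 0],
  ],
  gripper=[0, 0, 0, 0, 0, 0, 0, 0, 0, 0, 0, 0],
)

```text
time_s: 16.6
tool_pos: [0.4824, -0.3747, 0.2233]
tool_rot: [180.0, -0.1, 165.6]
force: [0.4, 0.6, -0.6]
grip_width: 0.0005
grasp_force: 0.0
```

```bash
python3 - <<'E'
from h import *
p=eyes.read_camera('scene');s=telemetry.get_obs();print(s['time_s'],s['tool_pos'],s['force'],np.abs(s['joint_velocities']).max())
cv2.imwrite('pics/end.png',p['pixels'][:,:,::-1])
E
```

```text
16.65 [ 0.48247965 -0.37479357  0.22348502] [-0.63335356  0.41414743  0.98363822] 0.2674138471659513
```

View pics/end.png

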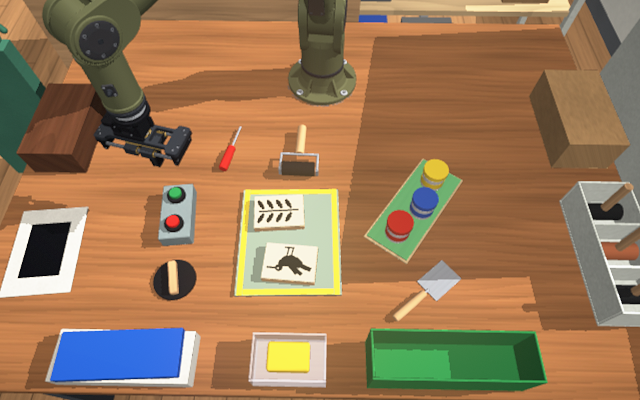

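The arm is clear, the green button (176,193) is back up, and the jars, blocks and hand tools are where they started.

```bash
python3 -c "
from cell import env
print(env.sign_off())"
```

```text
the job is handed in; nothing more can be done
None
```

The job is handed in: I pointed at the red jar and then the bird block for two seconds each, pressed the green button to its stop (14 N) and moved clear; the last picture shows it back up and nothing else moved, but the sign-off gave no verdict.

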